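# Hold back the pressure arm of the worn honing wheel

## Task

One of the two honing heads has the worn, chipped red wheel and it is about to be changed. With the fingers, swing that head's spring-loaded pressure arm (the orange post is its handle) away from the wheel all the way to its end stop, and finish while still holding it there; do not let go. Leave the other head's arm at rest and the tools, the scroll, the spare wheel and the oil on the bench undisturbed.

Things in the scene. Friction and masses are not known exactly. Their poses are not given: they have to be found in the camera images.
- wheel_worn: The worn honing wheel: brick-red disc, 90 mm across, 28 mm thick, with dark chips round its rim, on the upright spindle of one of the two honing heads (it may be on either). Origin on its axis, at its underside, 74 mm above the bench.
- wheel_good: The good honing wheel: white disc, 120 mm across, 28 mm thick, on the upright spindle of the other head; top 102 mm above the bench. Both wheels are fixed on their spindles; the spindle ends 120 mm above the bench.
- head_left: Honing head on the left of the bench (its place and yaw vary), bolted down: green housing, 235 mm along its x, 200 mm along its y, top 70 mm above the bench. Origin on the spindle axis at bench height; the housing runs from -135 to +100 mm in its x. Its front (-x) faces the robot at yaw 0. It carries the spindle, the pivot body and a small red end-stop peg (10 mm thick, 96 mm high).
- pivot_left (a point): Point on the upright pivot axis of the left head's pressure arm, 135 mm above the bench (above the metal: nothing of the pivot stands higher than 110 mm). In the head's frame it is at x -85, y +70 mm.
- post_left (a point): Point on the axis of the orange round post at the free end of the left pressure arm, 135 mm above the bench. The post is 18 mm across, upright, fixed to the arm, plain from 94 to 156 mm above the bench; its axis is 125 mm from the pivot axis. The steel arm below it is 18 mm wide, its top 94 mm above the bench, and it carries a black roller (22 mm across, top 102 mm) 70 mm from the pivot that stands by the wheel's rim.
- parm_left (a joint): Angle of the left pressure arm about its upright pivot, rad. 0: at rest, roller by the wheel, the arm lying across the head's front from the pivot (at the head's left (+y) side) towards its other side, along the head's -y. It grows as the post is swung away from the wheel towards the head's front (-x) and on, clockwise seen from above, to 0.95 at the end stop. A spring drives it back to 0: about 3 N at the post at rest, 9 N at the end stop; released, it snaps back.
- head_right: Honing head on the right of the bench (its place and yaw vary), bolted down: green housing, 235 mm along its x, 200 mm along its y, top 70 mm above the bench. Origin on the spindle axis at bench height; the housing runs from -135 to +100 mm in its x. Its front (-x) faces the robot at yaw 0. It carries the spindle, the pivot body and a small red end-stop peg (10 mm thick, 96 mm high).
- pivot_right (a point): Point on the upright pivot axis of the right head's pressure arm, 135 mm above the bench (above the metal: nothing of the pivot stands higher than 110 mm). In the head's frame it is at x -85, y -70 mm.
- post_right (a point): Point on the axis of the orange round post at the free end of the right pressure arm, 135 mm above the bench. The post is 18 mm across, upright, fixed to the arm, plain from 94 to 156 mm above the bench; its axis is 125 mm from the pivot axis. The steel arm below it is 18 mm wide, its top 94 mm above the bench, and it carries a black roller (22 mm across, top 102 mm) 70 mm from the pivot that stands by the wheel's rim.
- parm_right (a joint): Angle of the right pressure arm about its upright pivot, rad. 0: at rest, roller by the wheel, the arm lying across the head's front from the pivot (at the head's right (-y) side) towards its other side, along the head's +y. It grows as the post is swung away from the wheel towards the head's front (-x) and on, counter-clockwise seen from above, to 0.95 at the end stop. A spring drives it back to 0: about 3 N at the post at rest, 9 N at the end stop; released, it snaps back.
- chisel_wide: Bystander, loose on the bench: wide chisel, dark wooden handle, 225 mm long, 29 mm high. Origin on its underside.
- chisel_narrow: Bystander, loose on the bench: narrow chisel, dark wooden handle, 235 mm long, 29 mm high. Origin on its underside.
- gouge: Bystander, loose on the bench: gouge, dark wooden handle, 225 mm long, 29 mm high. Origin on its underside.
- mallet: Bystander, loose on the bench: wooden mallet, 290 mm long, head 75 mm wide and 62 mm high. Origin on its underside.
- scroll: Bystander, loose on the bench: carved pale wooden scroll, about 150 mm, 46 mm high. Origin on its underside.
- spare_wheel: Bystander, loose on the bench: spare white honing wheel lying flat on the bench, 120 mm across, 28 mm high. Origin on its underside.
- brush: Bystander, loose on the bench: bench brush lying on the bench. Origin on its underside.
- oil: Bystander, loose on the bench: amber oil bottle, 56 mm across, 130 mm high. Origin on its underside.

How it is judged:
By the outcome, as a careful person would: the job done as asked, in the order asked, and still so for the second after the job is handed in, while the arm keeps its last pose, push and grip.
It also fails if it takes over 35 s, if anything falls off the work surface, if the arm or the gripper's body presses on something with over 40 N, if the wrist force passes 120 N, or if a joint passes its speed limit or range.

## Robot

A 6-joint arm with a two-finger parallel gripper is mounted at the origin on the work surface. World frame = base frame: x ahead of the robot, y to its left, z up, the work surface at z = 0. Lengths are in m, angles in rad, forces in N, time in s.
With the tool pointing down it reaches from about 0.275 to 0.975 m from the base axis. Payload 8.4 kg.
Tool frame: the origin (TCP) lies midway between the tips of the shut fingers; the grasp point (between the pads) lies 19 mm behind it (grip_depth is the distance from the TCP to the grasp point, in m); z points along the fingers, y is the line along which they close (so a half turn about z gives the same grasp; the last joint's range is limited). The gripper opens to 92 mm and grips with 3 to 60 N. Pads are 20 mm wide; open, the fingers measure 128 mm over their backs; the gripper's body (75 mm by 189 mm) begins 69 mm behind the grasp point.
Start: joints at [-1.125, 0.353, 1.633, -0, 1.155, -0.002], TCP at [0.271, -0.563, 0.215] pointing down, gripper open.
Joint ranges: [-2.63, 2.63], [-0.92, 2.1], [0.06, 2.66], [-1.3, 4.44], [0, 2.69], [-3.02, 3.02]. Speed limits (rad/s): [2.22, 2.22, 2.79, 3.14, 3.14, 3.14].

## Interface

Orientations are given as a rotation vector (axis times angle).
In Python, from station import get_obs, get_image, finish_job, grip_depth gives the robot as it stands.
- The arm moves only by the tool move_arm, never from a script. Its argument "plan" is a list of rows, each a list of 5 numbers: the opening, from 0 (shut) to 1 (fully open), then the shift along the tool's x, y, z scaled (see below), then the turn about the tool's z scaled (see below). In form: [[jaw, x, y, z, yaw], ...]. A call has 1 to 20 rows; each row is the pose to reach, as a shift and turn from the pose commanded when the call began, along the tool's axes at that moment; what a row does not reach only later rows make up. The controller multiplies each number of a shift by 0.1 m and each number of a turn by 30 degrees. A row lasts 1/8 s, in which the tool goes at most 62.5 mm and 10.7 degrees, less where a joint would pass 70% of its speed; a pose out of reach is approached as far as the arm can. A call with a number of a shift or a turn outside -1 to 1 is refused whole. A call with a gripper value outside its range is refused whole. The fingers move at their own pace and stop on an object; the grip force is fixed at half the most. Time passes only in rows, so rows that repeat a pose let the fingers close. It gives the time, the measured TCP pose, the force, the opening and the grip force at its end, in the units of the state.
- get_obs(): the state, without advancing time (a new reading comes with each control period).
- get_image(name): name is "scene" or "top"; returns a dict with "img" (420x560x3 uint8, red, green, blue), "z_map" (420x560 float32, m along the optical axis (not along the pixel's ray), 0 where there is no reading), "intrinsics" (3x3 intrinsics, pixels), "D" ([k1, k2, p1, p2, k3] as OpenCV has them; the pictures are not rectified), "cam_to_world" (4x4, takes a point from camera to world coordinates). Camera axes: x right, y down, z forward; pixel columns grow to the right and rows downward; lengths in m; the calibration is good to about 2 mm. A picture is of the moment at which its call begins.
- finish_job(): hands the job in; it is judged then, once.
The state is a dict: "time_s": time; "joint_pos": joint angles; "joint_velocities": joint speeds; "tau": joint torques, N m; "eef_pos": TCP position; "tool_rot": TCP orientation; "wrist_force": force on the tool from outside, world axes, zero at the start; "torque": the same for the moment, N m; "grip_width": opening from 0.0 (shut) to 1.0 (fully open); "grasp_force": force on a finger pad.
Only numpy, scipy, OpenCV 4.12 (cv2) and the standard library are available. Lean on these libraries where they do the work, as an engineer would, in place of code of your own. Each camera call takes 0.05 s, during which the arm holds its last target. There are 200 camera calls.

## Working session

There is one attempt and no reset: what is moved stays moved. The work goes in short steps, Python scripts to look and compute and a tool call to move; the robot and the scene stay as the last step left them, time stands still between calls to the robot, and variables do not carry over. Pictures are saved under pics/ and viewed, at most 10 in all, crops included, and the job is handed in when it is done.

Besides the shell and the picture viewer there is one more tool, called after "Request:" as a command line: name --pt "numbers of a row" for each row, then --argument value for the rest. move_arm: Moves the arm, as the interface text tells. Shifts and turns lie within -1 to 1; 1 stands for 0.1 m of shift or 30 degrees of turn. Its arguments: {"type":"object","properties":{"plan":{"type":"array"}},"required":["plan"]}

```bash
mkdir -p pics; cat > h.py <<'E'
import numpy as np, cv2
from station import *
def pts(o):
    K,D,T=np.array(o["intrinsics"]),np.array(o["D"]),np.array(o["cam_to_world"])
    h,w=o["z_map"].shape
    u,v=np.meshgrid(np.arange(w),np.arange(h))
    n=cv2.undistortPoints(np.stack([u,v],-1).reshape(-1,1,2).astype(np.float64),K,D).reshape(h,w,2)
    z=o["z_map"][...,None]
    return np.concatenate([n*z,z],-1)@T[:3,:3].T+T[:3,3]
E
python3 - <<'E'
from h import *
for n in ("scene","top"):
    o=get_image(n); im=o["img"]; P=pts(o)
    cv2.imwrite(f"pics/{n}0.png",cv2.cvtColor(im,cv2.COLOR_RGB2BGR))
    np.savez(f"{n}0.npz",im=im,P=P)
    hsv=cv2.cvtColor(im,cv2.COLOR_RGB2HSV)
    print(n,o["cam_to_world"][:3,3])
    m=((hsv[...,0]>5)&(hsv[...,0]<20)&(hsv[...,1]>180)&(hsv[...,2]>130)).astype(np.uint8)
    k,l,s,c=cv2.connectedComponentsWithStats(m)
    for i in range(1,k):
        if s[i,4]>15:
            q=P[(l==i)&(o["z_map"]>0)]; print(s[i],c[i].round(1),np.median(q,0).round(3),q.max(0).round(3))
s=get_obs();print(s["eef_pos"],s["tool_rot"],s["wrist_force"],s["time_s"],grip_depth)
E
```

```text
scene [ 1.61541419 -1.03178251  1.14125807]
[306 184   4  10  22] [308.1 187.8] [0.549 0.207 0.148] [0.553 0.213 0.16 ]
[228 231   5  16  43] [230.1 236.7] [ 0.577 -0.207  0.146] [ 0.585 -0.198  0.161]
top [0.45525344 0.0088894  1.96844344]
[ 0.27043745 -0.56296067  0.2139228 ] [-3.06194489e+00 -6.97350657e-01  4.56452054e-04] [ 0.49913428 -0.45852306 -0.57430892] 0.1 0.0187
```

View pics/scene0.png

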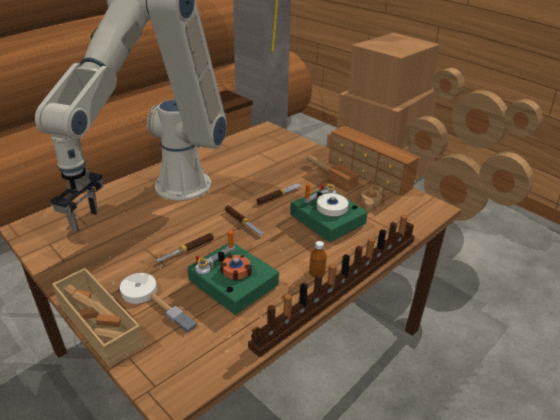

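View pics/top0.png

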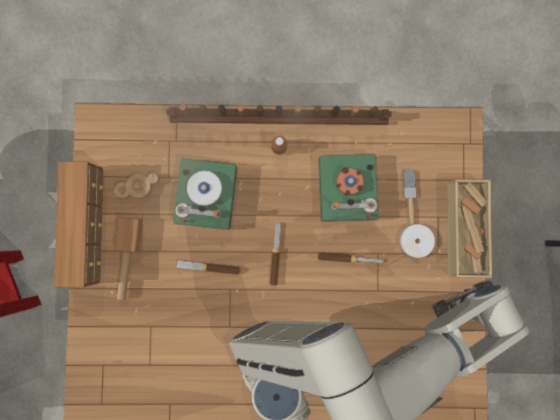

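The worn wheel is on the right head: in the top view its centre is at (350,181), the post at (335,206) and the pivot at (370,205). Next I measure the head pose.

```bash
python3 - <<'E'
from h import *
d=np.load("top0.npz"); im,P=d["im"],d["P"]
hsv=cv2.cvtColor(im,cv2.COLOR_RGB2HSV)
g=(hsv[...,0]>60)&(hsv[...,0]<95)&(hsv[...,1]>100)&(abs(P[...,2]-.07)<.012)&(P[...,1]<-.05)
q=P[g][:,:2].astype(np.float32); r=cv2.minAreaRect(q); print("housing rect",r,cv2.boxPoints(r).round(3).tolist())
# post/pivot/spindle in top: heights
box=(slice(165,225),slice(315,385)); Q=P[box]; H=hsv[box]; I=im[box]
for nm,m in (("z>.125",Q[...,2]>.125),("spindle",(Q[...,2]>.112)&(Q[...,0]>.6)),("pivot",(Q[...,2]>.1)&(Q[...,0]<.62)&(Q[...,1]<-.27)),
 ("orange",(H[...,0]<22)&(H[...,0]>3)&(H[...,1]>150)&(Q[...,0]<.62)&(Q[...,2]>.09)),("red",((H[...,0]<10)|(H[...,0]>172))&(H[...,1]>120)&(Q[...,2]>.09)&(Q[...,2]<.11))):
    a=Q[m]; print(nm,len(a),a.mean(0).round(4) if len(a) else "")
    if nm=="red": print(cv2.minEnclosingCircle(a[:,:2][a[:,0]>.6].astype(np.float32)))
c=cv2.resize(im[155:275,300:440],None,fx=5,fy=5,interpolation=cv2.INTER_CUBIC)
cv2.imwrite("pics/c1.png",cv2.cvtColor(c,cv2.COLOR_RGB2BGR))
d=np.load("scene0.npz");P=d["P"];im=d["im"];hsv=cv2.cvtColor(im,cv2.COLOR_RGB2HSV)
m=(hsv[...,0]>5)&(hsv[...,0]<20)&(hsv[...,1]>150)&(P[...,2]>.1)&(P[...,2]<.152)&(np.hypot(P[...,0]-.577,P[...,1]+.207)<.03)
a=P[m];print("post surf",len(a),np.median(a,0))
v=np.array([1.615,-1.032])-a[:,:2].mean(0);v/=np.hypot(*v);print("post axis",np.median(a,0)[:2]-v*.0075)
E
```

```text
housing rect ((0.0, 0.0), (0.0, 0.0), 0.0) [[0.0, 0.0], [0.0, 0.0], [0.0, 0.0], [0.0, 0.0]]
z>.125 42 [ 0.5315 -0.1235  0.7993]
spindle 43 [ 0.6574 -0.2484  0.1178]
pivot 40 [ 0.5756 -0.3194  0.1038]
orange 15 [ 0.57   -0.2035  0.1504]
red 160 [ 0.653  -0.2469  0.1013]
((0.6574159264564514, -0.2493124008178711), 0.042451225221157074)
post surf 65 [ 0.57860379 -0.20677834  0.12872244]
post axis [ 0.57273729 -0.20210562]
```

View pics/c1.png

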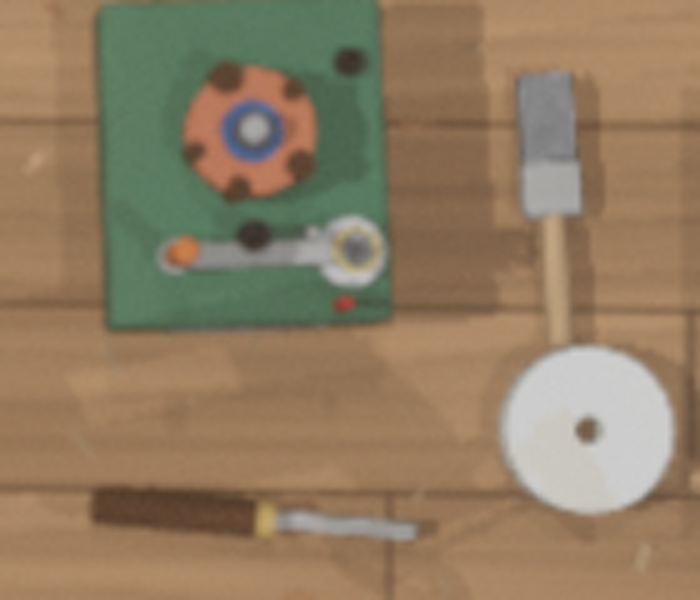

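Request:
move_arm --pt "1 0.95 -0.4 0 -0.74" --pt "1 0.95 -0.4 0 -0.74" --pt "1 0.95 -0.4 0 -0.74" --pt "1 0.95 -0.4 0 -0.74"

```text
time_s: 0.6
eef_pos: [0.3387, -0.4865, 0.2145]
tool_rot: [2.872, 1.272, -0.001]
wrist_force: [-0.6, 0.8, 0.5]
grip_width: 1.0
grasp_force: 0.0
```

Request:
move_arm --pt "1 1 -0.1 0 -0.74" --pt "1 1 -0.1 0 -0.74" --pt "1 1 -0.1 0 -0.74" --pt "1 1 -0.1 0 -0.74"

```text
time_s: 1.1
eef_pos: [0.398, -0.4065, 0.2146]
tool_rot: [2.575, 1.799, -0.001]
wrist_force: [0.0, 0.0, 0.9]
grip_width: 1.003
grasp_force: 0.0
```

Request:
move_arm --pt "1 1 0.5 0 -0.74" --pt "1 1 0.5 0 -0.74" --pt "1 1 0.5 0 -0.74" --pt "1 1 0.5 0 -0.74"

```text
time_s: 1.6
eef_pos: [0.4789, -0.3296, 0.2144]
tool_rot: [-2.181, -2.261, 0.001]
wrist_force: [0.5, -0.8, -0.8]
grip_width: 0.998
grasp_force: 0.0
```

Request:
move_arm --pt "1 0.64 0.47 0 0" --pt "1 0.64 0.47 0 0" --pt "1 0.64 0.47 0 0"

```text
time_s: 1.98
eef_pos: [0.5238, -0.2632, 0.2146]
tool_rot: [2.178, 2.264, -0.001]
wrist_force: [0.3, 0.4, 0.2]
grip_width: 0.999
grasp_force: 0.0
```

Request:
move_arm --pt "1 0.61 0.49 0 0" --pt "1 0.61 0.49 0 0" --pt "1 0.61 0.49 0 0"

```text
time_s: 2.35
eef_pos: [0.5704, -0.2004, 0.2144]
tool_rot: [-2.177, -2.265, 0.001]
wrist_force: [-0.6, 0.0, 0.3]
grip_width: 0.999
grasp_force: 0.0
```

```bash
python3 - <<'E'
from h import *
o=get_image("scene"); c=cv2.resize(o["img"][170:290,160:300],None,fx=5,fy=5,interpolation=cv2.INTER_CUBIC)
cv2.imwrite("pics/c2.png",cv2.cvtColor(c,cv2.COLOR_RGB2BGR))
s=get_obs();print(s["eef_pos"],s["joint_pos"])
E
```

```text
[ 0.5699236  -0.2008791   0.21444378] [-3.40863062e-01  3.21516323e-01  1.67907694e+00 -9.05787438e-04
  1.14156244e+00 -3.79742568e-01]
```

View pics/c2.png

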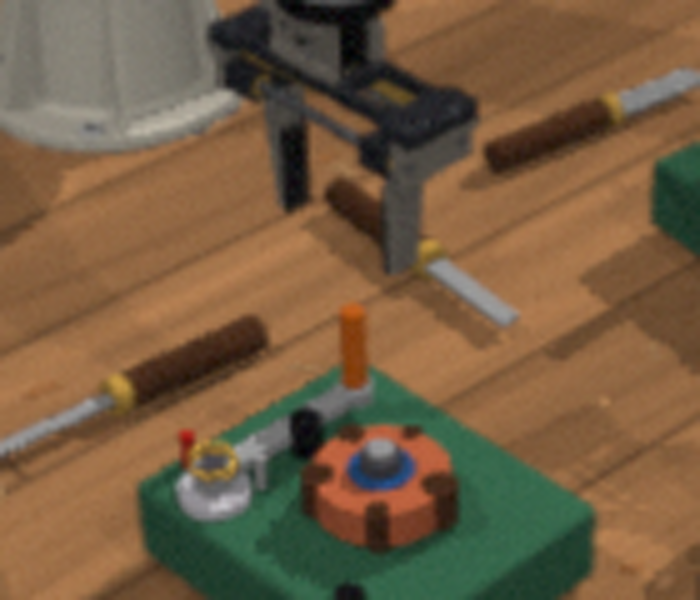

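The fingers straddle the post: tips at (293,205) and (400,268), post top at (352,310). I descend and close.

Request:
move_arm --pt "1 0 0 0.3 0" --pt "1 0 0 0.6 0" --pt "1 0 0 0.85 0" --pt "1 0 0 1 0" --pt "1 0 0 1 0"

```text
time_s: 3.02
eef_pos: [0.5696, -0.2004, 0.1138]
tool_rot: [-2.177, -2.263, 0.002]
wrist_force: [-0.2, -0.2, -0.2]
grip_width: 0.998
grasp_force: 0.0
```

Request:
move_arm --pt "0.6 0 0 0 0" --pt "0.4 0 0 0 0" --pt "0.25 0 0 0 0" --pt "0.1 0 0 0 0" --pt "0 0 0 0 0" --pt "0 0 0 0 0" --pt "0 0 0 0 0" --pt "0 0 0 0 0"

```text
time_s: 4.03
eef_pos: [0.5712, -0.1996, 0.1146]
tool_rot: [2.177, 2.264, 0.001]
wrist_force: [3.4, 1.2, -2.8]
grip_width: 0.189
grasp_force: 30.0
```

```bash
python3 - <<'E'
from h import *
o=get_image("scene"); c=cv2.resize(o["img"][170:290,160:300],None,fx=5,fy=5,interpolation=cv2.INTER_CUBIC)
cv2.imwrite("pics/c3.png",cv2.cvtColor(c,cv2.COLOR_RGB2BGR))
s=get_obs();print(s["eef_pos"],s["tool_rot"],s["wrist_force"],s["grip_width"]*92,s["grasp_force"])
E
```

```text
[ 0.57127919 -0.19963758  0.11460766] [2.17690711e+00 2.26409921e+00 1.18662676e-03] [ 3.5247031   0.52746087 -2.02052634] 17.044483936603775 29.99993920326233
```

View pics/c3.png

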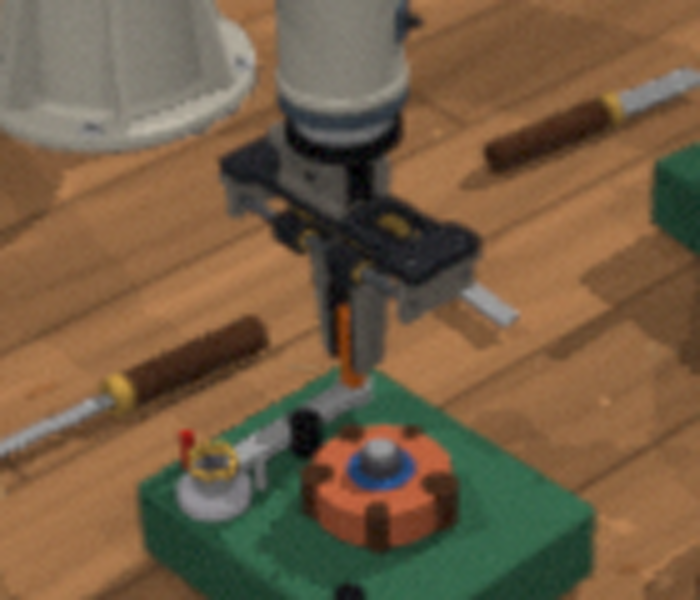

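The post is gripped between the pads at about (355,340). I swing it in two arcs.

Request:
move_arm --pt "0 -0.002 -0.075 0 -0.115" --pt "0 -0.009 -0.15 0 -0.23" --pt "0 -0.02 -0.224 0 -0.344" --pt "0 -0.036 -0.297 0 -0.458" --pt "0 -0.056 -0.369 0 -0.573" --pt "0 -0.08 -0.44 0 -0.688" --pt "0 -0.109 -0.51 0 -0.802" --pt "0 -0.138 -0.572 0 -0.907" --pt "0 -0.138 -0.572 0 -0.907"

```text
time_s: 5.2
eef_pos: [0.5151, -0.2162, 0.1146]
tool_rot: [1.582, 2.711, 0.001]
wrist_force: [6.0, -0.6, -5.4]
grip_width: 0.187
grasp_force: 30.0
```

Request:
move_arm --pt "0 -0.002 -0.075 0 -0.115" --pt "0 -0.009 -0.15 0 -0.23" --pt "0 -0.02 -0.224 0 -0.344" --pt "0 -0.036 -0.297 0 -0.458" --pt "0 -0.056 -0.369 0 -0.573" --pt "0 -0.08 -0.44 0 -0.688" --pt "0 -0.1 -0.49 0 -0.77" --pt "0 -0.1 -0.49 0 -0.77"

```text
time_s: 6.2
eef_pos: [0.4781, -0.2488, 0.1146]
tool_rot: [1.008, 2.972, 0.001]
wrist_force: [9.9, 1.3, -8.0]
grip_width: 0.19
grasp_force: 30.0
```

```bash
python3 - <<'E'
from h import *
for n in ("scene","top"):
    o=get_image(n); P=pts(o); im=o["img"]
    hsv=cv2.cvtColor(im,cv2.COLOR_RGB2HSV)
    m=(hsv[...,0]>3)&(hsv[...,0]<22)&(hsv[...,1]>150)&(P[...,2]>.098)&(P[...,2]<.165)&(np.hypot(P[...,0]-.48,P[...,1]+.24)<.05)
    a=P[m]; print(n,len(a),np.median(a,0) if len(a) else "")
    c=im[170:290,160:300] if n=="scene" else im[155:275,300:440]
    cv2.imwrite(f"pics/{n}4.png",cv2.cvtColor(cv2.resize(c,None,fx=5,fy=5,interpolation=cv2.INTER_CUBIC),cv2.COLOR_RGB2BGR))
s=get_obs();print(s["eef_pos"],s["tool_rot"],s["wrist_force"],s["grip_width"]*92)
E
```

```text
scene 84 [ 0.48432026 -0.2554641   0.13137923]
top 0 
[ 0.4781983  -0.2486377   0.11462501] [1.00819528e+00 2.97184992e+00 1.46617779e-03] [ 9.28860897  2.1524636  -6.52832638] 17.308351503285447
```

View pics/scene4.png

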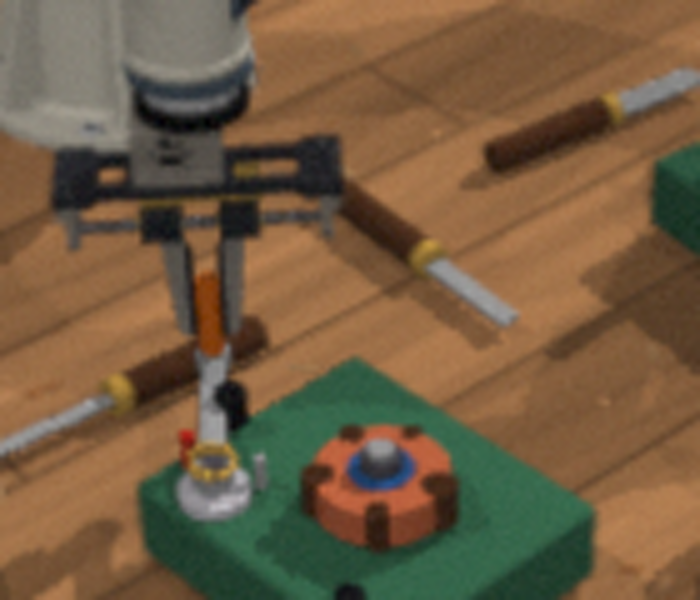

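The post (205,320) is held and the arm is nearly at the red peg (185,440). I advance in small steps and watch the force.

Request:
move_arm --pt "0 0 -0.025 0 -0.04" --pt "0 -0.001 -0.05 0 -0.08" --pt "0 -0.003 -0.08 0 -0.12" --pt "0 -0.003 -0.08 0 -0.12"

```text
time_s: 6.8
eef_pos: [0.4736, -0.255, 0.1146]
tool_rot: [0.914, 3.002, 0.002]
wrist_force: [10.0, 1.7, -6.9]
grip_width: 0.19
grasp_force: 30.0
```

Request:
move_arm --pt "0 0 -0.02 0 -0.03" --pt "0 0 -0.02 0 -0.03"

```text
time_s: 7.05
eef_pos: [0.4727, -0.2565, 0.1146]
tool_rot: [0.891, 3.009, 0.002]
wrist_force: [10.5, 4.0, -7.3]
grip_width: 0.187
grasp_force: 30.0
```

Request:
move_arm --pt "0 0 -0.02 0 0" --pt "0 0 -0.02 0 0"

```text
time_s: 7.3
eef_pos: [0.4724, -0.2569, 0.1146]
tool_rot: [0.892, 3.008, 0.006]
wrist_force: [15.3, 11.5, -7.7]
grip_width: 0.19
grasp_force: 30.0
```

Request:
move_arm --pt "0 0 -0.01 0 0" --pt "0 0 -0.01 0 0" --pt "0 0 -0.01 0 0"

```text
time_s: 7.68
eef_pos: [0.4723, -0.2571, 0.1146]
tool_rot: [0.892, 3.008, 0.007]
wrist_force: [18.2, 14.3, -8.8]
grip_width: 0.194
grasp_force: 30.0
```

```bash
python3 - <<'E'
from h import *
o=get_image("scene"); c=cv2.resize(o["img"][170:290,160:300],None,fx=5,fy=5,interpolation=cv2.INTER_CUBIC)
cv2.imwrite("pics/c5.png",cv2.cvtColor(c,cv2.COLOR_RGB2BGR))
s=get_obs();print(s["eef_pos"],s["wrist_force"],s["grip_width"]*92)
E
```

```text
[ 0.47226074 -0.25705718  0.11461385] [16.33904143 15.10051756 -7.98816469] 17.61406596982886
```

View pics/c5.png

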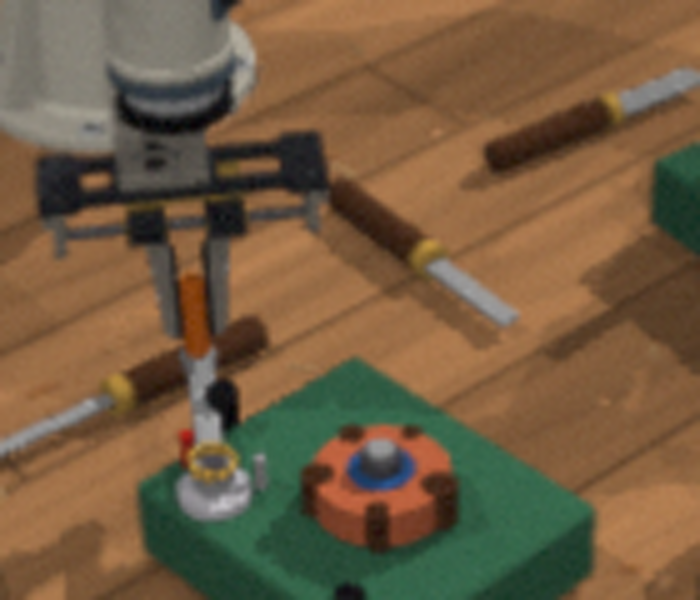

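The arm rests against the red peg at (187,445) with the post still held at (195,315). The force rise, with almost no further motion, confirms the stop, so I hand in.

```bash
python3 -c "
from station import *
print(finish_job())"
```

```text
the job is handed in; nothing more can be done
None
```

The right head has the worn wheel; its pressure arm is swung to the end stop and still gripped there, and the job is handed in at about 7.7 s, with the left arm and everything on the bench left untouched.

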